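# Pack the drying capsules down their tube

### The job

Take the blue-handled packing rod out of its holder and use it to push the two orange hearing-aid drying capsules down their clear tube until they sit fully home on the tube's floor. Leave the rod standing in that tube, and leave the green capsules in the other tube where they are.

Things in the scene. Friction and masses are not known exactly. Their poses are not given: they have to be found in the camera images.
- rod: packing rod, 160 mm, about 250 g, upright in a fixed black holder (30 mm tall, socket 36 mm wide, 24 mm deep). Upwards: steel foot, 28 mm diameter, 12 mm high; steel shaft, 18 mm; black collar, 36 mm, at 98 to 103 mm; round blue handle, 26 mm, at 103 to 160 mm (grip it from above, about 133 mm up). Origin: centre of the foot's underside; z runs up to the handle
- orange_tube: clear upright tube, open on top, fixed to the desk, with a grey base disc (88 mm diameter) bearing an orange ring; holds the orange capsules. Outer diameter 54 mm, inner 48 mm, rim 110 mm and inner floor 10 mm above the desk. Origin: centre of the base's underside, on the tube's axis, at desk level; z up
- orange_stack (a joint): how far (m) the two orange capsules (discs, 46 mm diameter, 24 mm high together, moving as one) are down their tube. 0: top face 74 mm above the desk; 0.040: home on the floor, top face 34 mm above the desk, no further travel. Starts at 0 to 0.012. A snug seal holds them wherever they are; pushing takes about 9 N, plus 25 N per m/s
- green_stack_top (a point): centre of the top face of the two green capsules, also partway down, in a second, identical fixed tube with a green ring; not to be pushed. That tube's vertical axis runs through this point
Things that resemble listed ones, but are neither listed nor needed, are in the scene too. Of the things that look like the rod, the middle-sized one is meant.

How it is judged (in metres and radians):
On the way, in this order (a step that is already met when the one before it is completed fails the run):
1. the rod's foot is inside the mouth of the orange tube (z of rod in the frame of orange_tube below 0.108 m and horizontal distance between rod and orange_tube below 0.015 m), for 0.05 s.
2. the orange capsules are pushed down to the tube's floor (value of joint orange_stack above 0.037 m), for 0.1 s.
At the end, for the whole second after the job is handed in: The orange capsules are within 3 mm of the tube's floor (joint above 0.037), the rod's foot is down in the orange tube (foot less than 60 mm above the desk and within 20 mm of the tube's axis), and the rod is at rest and released. It may lean on the rim (value of joint orange_stack above 0.037 m and z of rod in the frame of orange_tube below 0.06 m and horizontal distance between rod and orange_tube below 0.02 m and linear speed of rod below 0.02 m/s); the robot touches nothing.
It fails at once if the green capsules are moved by more than 6 mm (distance of green_stack_top from where it was at the start of the episode above 0.006 m).
It also fails if it takes over 38 s, if anything falls off the work surface, if the arm or the gripper's body presses on something with over 40 N, if the wrist force passes 120 N, or if a joint passes its speed limit or range.

### The arm

A 6-joint arm with a two-finger parallel gripper is mounted at the origin on the work surface. World frame = base frame: x ahead of the robot, y to its left, z up, the work surface at z = 0. Lengths are in m, angles in degrees, forces in N, time in s.
With the tool pointing down it reaches from about 0.4 to 0.825 m from the base axis. Payload 7 kg.
Tool frame: the origin (TCP) lies midway between the tips of the shut fingers; the grasp point (between the pads) lies 19 mm behind it (ctrl.hold_point_z is the distance from the TCP to the grasp point, in m); z points along the fingers, y is the line along which they close (so a half turn about z gives the same grasp; the last joint's range is limited). The gripper opens to 88 mm and grips with 3 to 60 N. Pads are 19 mm wide; open, the fingers measure 130 mm over their backs; the gripper's body (78 mm by 193 mm) begins 47 mm behind the grasp point.
Start: joints at [91.622, 20.546, 0.682, 0, -70.136, -16.507], TCP at [0.173, 0.652, 0.227] pointing down, gripper open.
Joint ranges: [-176.03, 176.03], [-82.01, 121.73], [-58.28, 71.71], [-173.87, 95.51], [-174.79, -0.11], [-173.66, 173.66]. Speed limits (degrees/s): [136.94, 136.94, 172.46, 180, 180, 180].

### API

Orientations are given as [roll, pitch, yaw] about the fixed x, y, z axes, in that order (R = Rz(yaw) Ry(pitch) Rx(roll)).
In Python, from plant import ctrl gives the robot as it stands.
- The arm moves only by the tool apply_moves, never from a script. Its argument "deltas" is a list of rows, each an object with "fingers": the finger opening in mm, from 0 to 87.6; "delta_pos": the shift along the tool's x, y, z in mm, a list of three; "angular": the turn, a rotation vector about the tool's x, y, z in degrees, a list of three. A call has 1 to 10 rows; each row is the pose to reach, as a shift and turn from the pose commanded when the call began, along the tool's axes at that moment; what a row does not reach only later rows make up. A row lasts 1/10 s, in which the tool goes at most 50 mm and 8.59 degrees, less where a joint would pass 70% of its speed; a pose out of reach is approached as far as the arm can. A call with a gripper value outside its range is refused whole. The fingers move at their own pace and stop on an object; the grip force is fixed at half the most. Time passes only in rows, so rows that repeat a pose let the fingers close. It gives the time, the measured TCP pose, the force, the opening and the grip force at its end, in the units of the state.
- ctrl.get_obs(): the state, without advancing time (a new reading comes with each control period).
- ctrl.snapshot(name): name is "scene" or "side" or "wrist"; returns the picture (400x640x3 uint8, red, green, blue); there is no depth.
- ctrl.camera_params(name): a dict with "fx", "fy", "cx", "cy" (pixels), "dist_coeffs" ([k1, k2, p1, p2, k3] as OpenCV has them; the pictures are not rectified), "cam_to_world" (4x4, takes a point from camera to world coordinates); the wrist camera has in their place "mount" (4x4, takes a point from camera to tool coordinates, whose origin is the TCP and whose axes are the flange's). Camera axes: x right, y up, looking along -z (the intrinsics and any distortion apply to the point x, -y, -z); pixel columns grow to the right and rows downward; lengths in m; the calibration is good to about 2 mm. A picture is of the moment at which its call begins: read the wrist's pose just before it. camera_params takes no time and is no camera call.
- ctrl.close_job(): hands the job in; it is judged then, once.
The state is a dict: "clock": time; "joint_pos": joint angles; "qvel": joint speeds; "tau": joint torques, N m; "tool_pos": TCP position; "orientation": TCP orientation; "force": force on the tool from outside, world axes, zero at the start; "moment": the same for the moment, N m; "opening": finger opening in m; "gripper_force": force on a finger pad.
Only numpy, scipy, OpenCV 4.12 (cv2) and the standard library are available. Lean on these libraries where they do the work, as an engineer would, in place of code of your own. Each camera call takes 0.05 s, during which the arm holds its last target. There are 200 camera calls.

## Working session

There is one attempt and no reset: what is moved stays moved. The work goes in short steps, Python scripts to look and compute and a tool call to move; the robot and the scene stay as the last step left them, time stands still between calls to the robot, and variables do not carry over. Pictures are saved under pics/ and viewed, at most 10 in all, crops included, and the job is handed in when it is done.

Besides the shell and the picture viewer there is one more tool, called after ">>>" as name(argument=value, ...) on one line, values as JSON. apply_moves: Moves the arm, as the interface text tells. Its arguments: {"type":"object","properties":{"deltas":{"type":"array"}},"required":["deltas"]}

```bash
mkdir -p pics
cat > h.py <<'E'
import numpy as np,cv2,json
from plant import ctrl
from scipy.spatial.transform import Rotation as R
def T(o):
    M=np.eye(4);M[:3,:3]=R.from_euler('xyz',o['orientation'],degrees=True).as_matrix();M[:3,3]=o['tool_pos'];return M
def snap(n,f):
    o=ctrl.get_obs();im=ctrl.snapshot(n);cv2.imwrite('pics/'+f+'.png',im[:,:,::-1])
    p=ctrl.camera_params(n);C=np.array(p['cam_to_world']) if 'cam_to_world' in p else T(o)@np.array(p['mount'])
    np.savez('pics/'+f+'.npz',C=C,K=np.array([[p['fx'],0,p['cx']],[0,p['fy'],p['cy']],[0,0,1.]]),d=np.array(p['dist_coeffs'],float));return im
def ray(f,uv):
    z=np.load('pics/'+f+'.npz');q=cv2.undistortPoints(np.array([[uv]],float),z['K'],z['d'])[0,0]
    return z['C'][:3,3],z['C'][:3,:3]@np.array([q[0],-q[1],-1])
def atz(f,uv,h):
    c,d=ray(f,uv);return c+d*(h-c[2])/d[2]
def tri(*a):
    A=0;b=0
    for f,uv in a:
        c,d=ray(f,uv);d=d/np.linalg.norm(d);P=np.eye(3)-np.outer(d,d);A=A+P;b=b+P@c
    x=np.linalg.solve(A,b);return x
def proj(f,X):
    z=np.load('pics/'+f+'.npz');p=np.linalg.inv(z['C'])@np.append(X,1)
    return cv2.projectPoints(np.array([[p[0],-p[1],-p[2]]]),np.zeros(3),np.zeros(3),z['K'],z['d'])[0].ravel()
E
python3 - <<'E'
from h import *
for n in('scene','side','wrist'):
    snap(n,n+'0');z=np.load(f'pics/{n}0.npz');print(n,z['C'].round(3).tolist(),z['K'].round(1).tolist(),z['d'])
o=ctrl.get_obs();print(o)
E
```

```text
scene [[0.484, -0.69, 0.538, 0.961], [0.875, 0.375, -0.306, -0.232], [0.009, 0.619, 0.785, 0.72], [0.0, 0.0, 0.0, 1.0]] [[433.6, 0.0, 317.9], [0.0, 433.6, 203.2], [0.0, 0.0, 1.0]] [-0.11397303  0.          0.          0.          0.        ]
side [[-0.992, 0.076, -0.099, 0.44], [-0.124, -0.653, 0.747, 0.554], [-0.008, 0.753, 0.657, 0.559], [0.0, 0.0, 0.0, 1.0]] [[381.1, 0.0, 318.0], [0.0, 381.1, 198.3], [0.0, 0.0, 1.0]] [-0.07192117  0.          0.          0.          0.        ]
wrist [[-0.258, 0.92, 0.293, 0.253], [-0.966, -0.247, -0.076, 0.631], [0.003, -0.303, 0.953, 0.384], [0.0, 0.0, 0.0, 1.0]] [[334.8, 0.0, 316.5], [0.0, 334.8, 201.4], [0.0, 0.0, 1.0]] [-0.05097442  0.          0.          0.          0.        ]
{'clock': 0.15, 'joint_pos': array([ 9.16236039e+01,  2.05819770e+01,  6.45583211e-01, -1.32904599e-02,
       -7.01349535e+01, -1.65087177e+01]), 'qvel': array([ 0.02396998, -0.26153307,  0.13807325,  0.11317489,  0.01912569,
       -0.06831965]), 'tau': array([ 4.68464568e-04, -5.83276999e+01,  2.93294942e+01,  7.00111941e+00,
        8.86313006e-03, -1.03539185e-04]), 'tool_pos': array([0.17331386, 0.65199446, 0.22584063]), 'orientation': array([ 1.79928043e+02, -8.29532106e-03, -1.48896325e+01]), 'force': array([0.01944842, 0.0430406 , 0.66358962]), 'moment': array([-0.03326975, -0.08808412,  0.00010304]), 'gripper_force': 0.0, 'opening': 0.0874758229491627}
```

View pics/scene0.png

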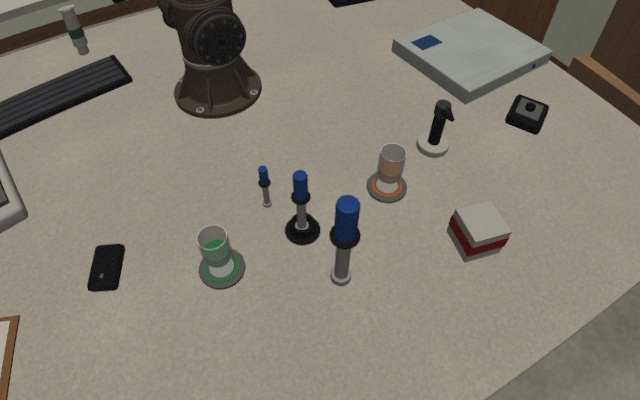

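View pics/side0.png

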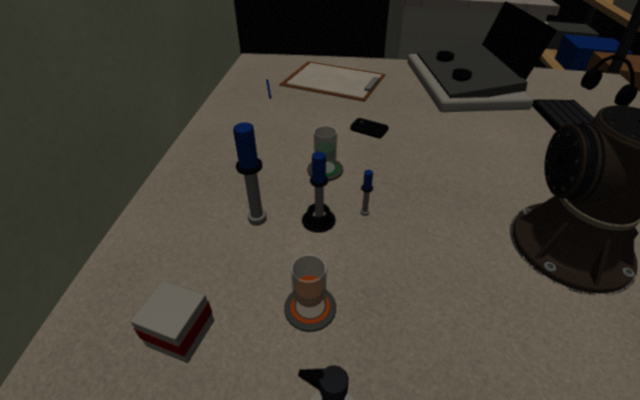

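The scene picture shows three rod look-alikes: small at (264,186), middle in the black holder at (301,205) and large free-standing at (345,240). I choose the middle one. In the side picture they are at (367,190), (319,190) and (248,175). The orange tube is at scene (390,170) and side (310,290); the green tube is at scene (217,255).

Run:
```python
from h import *
a=cv2.imread('pics/scene0.png')[135:290,190:415];b=cv2.imread('pics/side0.png')[115:335,230:385]
a=cv2.resize(a,None,fx=2.1,fy=2.1,interpolation=2);b=cv2.resize(b,None,fx=2.1,fy=2.1,interpolation=2)
c=np.zeros((max(a.shape[0],b.shape[0]),a.shape[1]+b.shape[1],3),np.uint8);c[:a.shape[0],:a.shape[1]]=a;c[:b.shape[0],a.shape[1]:]=b
print(a.shape,b.shape);cv2.imwrite('pics/crop0.png',c)
for n,s,t in(('mid',(300,175),(319,156)),('big',(347,202),(244,127)),('small',(263,168),(368,172)),('orim',(392,152),(309,267)),('obase',(387,186),(310,307)),('grim',(214,234),(325,133)),('gbase',(222,268),(325,169))):
    X=tri(('scene0',s),('side0',t));print(n,X.round(3),np.hypot(*X[:2]).round(3),proj('scene0',X)-s,proj('side0',X)-t)
```

```text
(326, 472, 3) (462, 326, 3)
mid [ 0.512 -0.012  0.164] 0.512 [0.21567136 0.1933476 ] [ 0.22559324 -0.15730895]
big [0.64  0.    0.223] 0.64 [0.40167632 0.28089033] [ 0.366946   -0.19582982]
small [ 0.42  -0.045  0.111] 0.422 [0.34412662 0.34858822] [ 0.38181412 -0.29411219]
orim [0.501 0.198 0.11 ] 0.539 [0.35522107 0.23216998] [ 0.49700165 -0.27354313]
obase [0.502 0.201 0.006] 0.541 [-0.02448182 -0.01492697] [-0.03303263  0.01763412]
grim [ 0.519 -0.182  0.11 ] 0.549 [0.65579499 0.61281188] [ 0.54101215 -0.41487001]
gbase [ 0.52  -0.188  0.003] 0.553 [0.02897051 0.02496493] [ 0.02450984 -0.01680346]
```

View pics/crop0.png

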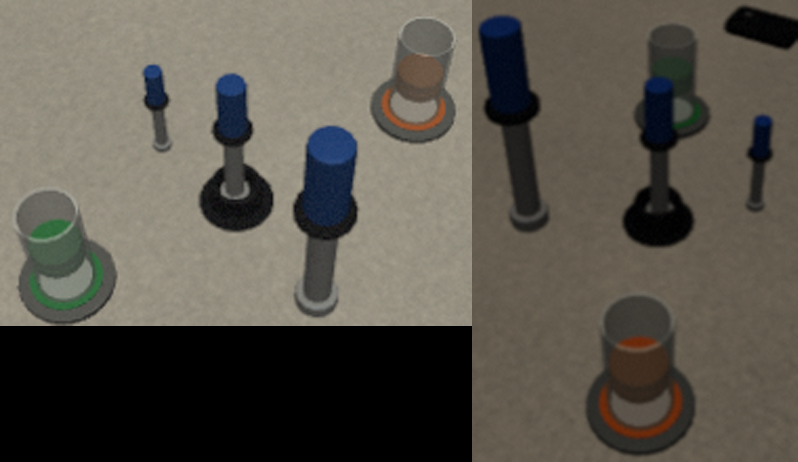

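The crop confirms it: the middle rod stands in the black holder, at about (0.512,-0.012). Its top at 0.164 m fits 6+160 mm, and both rims at 0.110 m fit too. Setting out above the rod.

>>> apply_moves(deltas=[{"fingers":87,"delta_pos":[30,33,-20],"angular":[0,0,0]},{"fingers":87,"delta_pos":[60,66,-40],"angular":[0,0,0]},{"fingers":87,"delta_pos":[90,100,-54],"angular":[0,0,0]},{"fingers":87,"delta_pos":[120,133,-54],"angular":[0,0,0]},{"fingers":87,"delta_pos":[150,166,-54],"angular":[0,0,0]},{"fingers":87,"delta_pos":[180,200,-54],"angular":[0,0,0]},{"fingers":87,"delta_pos":[210,233,-54],"angular":[0,0,0]},{"fingers":87,"delta_pos":[240,266,-54],"angular":[0,0,0]},{"fingers":87,"delta_pos":[270,300,-54],"angular":[0,0,0]},{"fingers":87,"delta_pos":[290,322,-54],"angular":[0,0,0]}])

```text
clock: 1.15
tool_pos: [0.3714, 0.2641, 0.2807]
orientation: [-180.0, -0.0, -14.9]
force: [0.9, 0.2, 0.5]
opening: 0.087
gripper_force: 0.0
```

Run:
```python
from h import *
o=ctrl.get_obs();print(o['clock'],o['joint_pos'].round(1),o['orientation'],o['tool_pos'])
print(np.linalg.inv(T(o))@[.512,-.012,.28,1])
```

```text
1.15 [ 60.3  -2.7 -20.4  -0.  -72.3  14.8] [-1.79985472e+02 -2.10584795e-04 -1.49286846e+01] [0.37136825 0.26409302 0.28072064]
[2.07011171e-01 2.30545220e-01 6.62945501e-04 1.00000000e+00]
```

>>> apply_moves(deltas=[{"fingers":87,"delta_pos":[30,33,0],"angular":[0,0,0]},{"fingers":87,"delta_pos":[60,67,0],"angular":[0,0,0]},{"fingers":87,"delta_pos":[90,100,0],"angular":[0,0,0]},{"fingers":87,"delta_pos":[120,134,0],"angular":[0,0,0]},{"fingers":87,"delta_pos":[150,167,0],"angular":[0,0,0]},{"fingers":87,"delta_pos":[180,200,0],"angular":[0,0,0]},{"fingers":87,"delta_pos":[200,223,0],"angular":[0,0,0]},{"fingers":87,"delta_pos":[207,230,0],"angular":[0,0,0]},{"fingers":87,"delta_pos":[207,230,0],"angular":[0,0,0]}])

```text
clock: 2.05
tool_pos: [0.5121, -0.01, 0.28]
orientation: [180.0, 0.1, -15.0]
force: [-0.4, 0.3, -1.1]
opening: 0.0872
gripper_force: 0.0
```

Run:
```python
from h import *
snap('wrist','w1');o=ctrl.get_obs();print(o['clock'],o['joint_pos'].round(1),o['tool_pos'])
print(proj('w1',[.512,-.012,.164]),proj('w1',[.512,-.012,.03]))
```

```text
2.1 [ 21.    3.2 -14.6  -0.  -72.3  54.1] [ 0.51175876 -0.00912277  0.28012507]
[318.86647562 195.1872682 ] [317.96034351 164.16992431]
```

View pics/w1.png

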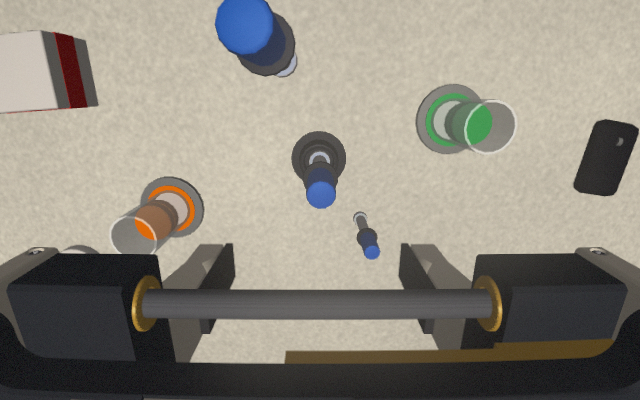

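The wrist picture shows the rod's handle top at (321,194) against the predicted (319,195), so the position is within about 1 mm. The holder is at (318,160), and the fingers lie clear on both sides. The orange rim is at about (135,236). Descending and gripping.

>>> apply_moves(deltas=[{"fingers":87,"delta_pos":[0,3,30],"angular":[0,0,0]},{"fingers":87,"delta_pos":[0,3,65],"angular":[0,0,0]},{"fingers":87,"delta_pos":[0,3,100],"angular":[0,0,0]},{"fingers":87,"delta_pos":[0,3,135],"angular":[0,0,0]},{"fingers":87,"delta_pos":[0,3,155],"angular":[0,0,0]},{"fingers":87,"delta_pos":[0,3,160],"angular":[0,0,0]},{"fingers":40,"delta_pos":[0,3,160],"angular":[0,0,0]},{"fingers":10,"delta_pos":[0,3,160],"angular":[0,0,0]},{"fingers":10,"delta_pos":[0,3,160],"angular":[0,0,0]},{"fingers":10,"delta_pos":[0,3,160],"angular":[0,0,0]}])

```text
clock: 3.1
tool_pos: [0.5117, -0.0114, 0.1217]
orientation: [-179.9, -0.1, -14.9]
force: [0.5, -0.1, -0.4]
opening: 0.0605
gripper_force: 0.0
```

Run:
```python
from h import *
a=atz('w1',(135,236),.110);b=atz('w1',(171,207),.004);print(a,b)
o=ctrl.get_obs();print(o['clock'],o['tool_pos'],o['force'],o['opening'],o['gripper_force'])
```

```text
[0.503802   0.19538515 0.11      ] [0.5024143  0.20053874 0.004     ]
3.1 [ 0.5117499  -0.01144753  0.12166968] [ 0.45847192 -0.12897175 -0.44020038] 0.060514120891288097 0.0
```

>>> apply_moves(deltas=[{"fingers":10,"delta_pos":[0,0,2],"angular":[0,0,0]},{"fingers":10,"delta_pos":[0,0,2],"angular":[0,0,0]},{"fingers":10,"delta_pos":[0,0,2],"angular":[0,0,0]},{"fingers":10,"delta_pos":[0,0,2],"angular":[0,0,0]},{"fingers":10,"delta_pos":[0,0,2],"angular":[0,0,0]},{"fingers":10,"delta_pos":[0,0,2],"angular":[0,0,0]},{"fingers":10,"delta_pos":[0,0,2],"angular":[0,0,0]}])

```text
clock: 3.8
tool_pos: [0.5111, -0.0118, 0.1185]
orientation: [180.0, 0.0, -14.9]
force: [-0.4, -0.1, -0.5]
opening: 0.0255
gripper_force: 29.9
```

Gripped at 25.5 mm (handle 26 mm). Lifting.

>>> apply_moves(deltas=[{"fingers":10,"delta_pos":[0,0,-10],"angular":[0,0,0]},{"fingers":10,"delta_pos":[0,0,-25],"angular":[0,0,0]},{"fingers":10,"delta_pos":[0,0,-45],"angular":[0,0,0]},{"fingers":10,"delta_pos":[0,0,-70],"angular":[0,0,0]},{"fingers":10,"delta_pos":[0,0,-95],"angular":[0,0,0]},{"fingers":10,"delta_pos":[0,0,-120],"angular":[0,0,0]},{"fingers":10,"delta_pos":[0,0,-140],"angular":[0,0,0]},{"fingers":10,"delta_pos":[0,0,-150],"angular":[0,0,0]},{"fingers":10,"delta_pos":[0,0,-150],"angular":[0,0,0]}])

```text
clock: 4.7
tool_pos: [0.5116, -0.0116, 0.27]
orientation: [-179.9, -0.1, -14.9]
force: [1.4, 0.6, -2.8]
opening: 0.0256
gripper_force: 29.9
```

Run:
```python
from h import *
o=ctrl.get_obs();print(o['tool_pos'],o['force'],o['opening'])
print(np.linalg.inv(T(o))@[.502,.199,.262,1])
```

```text
[ 0.51162194 -0.011576    0.26996655] [ 1.40781478  0.63748074 -2.8272041 ] 0.025645137478165363
[-0.06340737 -0.20102709  0.00811875  1.        ]
```

Weight 2.5 N is on the wrist, so the rod is lifted. Moving over the orange tube.

>>> apply_moves(deltas=[{"fingers":10,"delta_pos":[-5,-16,0],"angular":[0,0,0]},{"fingers":10,"delta_pos":[-13,-42,0],"angular":[0,0,0]},{"fingers":10,"delta_pos":[-23,-74,0],"angular":[0,0,0]},{"fingers":10,"delta_pos":[-34,-108,0],"angular":[0,0,0]},{"fingers":10,"delta_pos":[-45,-142,0],"angular":[0,0,0]},{"fingers":10,"delta_pos":[-54,-172,0],"angular":[0,0,0]},{"fingers":10,"delta_pos":[-60,-190,0],"angular":[0,0,0]},{"fingers":10,"delta_pos":[-63,-201,0],"angular":[0,0,0]},{"fingers":10,"delta_pos":[-63,-201,0],"angular":[0,0,0]},{"fingers":10,"delta_pos":[-63,-201,0],"angular":[0,0,0]}])

```text
clock: 5.7
tool_pos: [0.5016, 0.1982, 0.2678]
orientation: [179.9, 0.1, -14.9]
force: [-0.2, 0.9, -1.9]
opening: 0.0257
gripper_force: 29.9
```

Run:
```python
from h import *
o=ctrl.get_obs();print(o['tool_pos'],o['force'],o['opening'],o['joint_pos'].round(1))
A=[]
for n,x,y in(('scene',300,60),('side',200,100)):
    im=snap(n,n+'2')
    X=T(o)@[0,0,.114,1];u=proj(n+'2',X[:3]);v=proj(n+'2',[.502,.199,.11]);print(n,'foot pred',u,'rim pred',v)
    c=((u+v)/2).astype(int);x0,y0=c[0]-65,min(c[1]-90,400-200);x0=max(x0,0);y0=max(y0,0);print(x0,y0)
    A.append(cv2.resize(im[y0:y0+200,x0:x0+130,::-1],(390,600),interpolation=2))
cv2.imwrite('pics/crop2.png',np.hstack(A))
```

```text
[0.50159981 0.19815646 0.26781366] [-0.17252049  0.85122056 -1.9324778 ] 0.02566496627561705 [ 42.4   6.3 -12.7  -0.  -71.1  32.7]
scene foot pred [395.74831513 136.09172211] rim pred [393.08930226 152.33917839]
329 54
side foot pred [308.28362057 246.83141649] rim pred [308.58414177 266.9194342 ]
243 166
```

View pics/crop2.png

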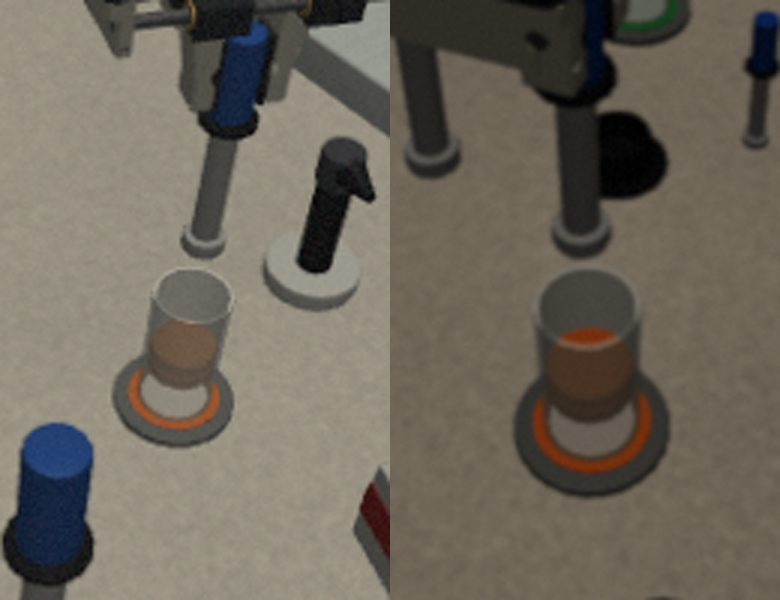

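The crop shows the rod held upright above the orange tube. In scene pixels the foot is at (397,135) and the rim centre at (393,153); in side pixels they are at (306.3,245) and (308.7,268).

Run:
```python
from h import *
print(tri(('scene2',(397,135)),('side2',(306.3,245))),tri(('scene2',(393,153)),('side2',(308.7,268))))
```

```text
[0.50389042 0.19866792 0.1581996 ] [0.50182719 0.19929094 0.10784265]
```

Foot and rim are centred to within 2 mm, with 10 mm of play. Inserting.

>>> apply_moves(deltas=[{"fingers":10,"delta_pos":[-2,0,10],"angular":[0,0,0]},{"fingers":10,"delta_pos":[-2,0,25],"angular":[0,0,0]},{"fingers":10,"delta_pos":[-2,0,40],"angular":[0,0,0]},{"fingers":10,"delta_pos":[-2,0,52],"angular":[0,0,0]},{"fingers":10,"delta_pos":[-2,0,62],"angular":[0,0,0]},{"fingers":10,"delta_pos":[-2,0,70],"angular":[0,0,0]},{"fingers":10,"delta_pos":[-2,0,75],"angular":[0,0,0]},{"fingers":10,"delta_pos":[-2,0,75],"angular":[0,0,0]}])

```text
clock: 6.6
tool_pos: [0.4998, 0.199, 0.193]
orientation: [180.0, 0.0, -14.9]
force: [0.1, -0.2, -2.3]
opening: 0.0253
gripper_force: 29.9
```

Foot at about 0.08 m, no contact. Pushing.

>>> apply_moves(deltas=[{"fingers":10,"delta_pos":[0,0,4],"angular":[0,0,0]},{"fingers":10,"delta_pos":[0,0,8],"angular":[0,0,0]},{"fingers":10,"delta_pos":[0,0,12],"angular":[0,0,0]},{"fingers":10,"delta_pos":[0,0,16],"angular":[0,0,0]},{"fingers":10,"delta_pos":[0,0,20],"angular":[0,0,0]},{"fingers":10,"delta_pos":[0,0,24],"angular":[0,0,0]},{"fingers":10,"delta_pos":[0,0,28],"angular":[0,0,0]},{"fingers":10,"delta_pos":[0,0,32],"angular":[0,0,0]},{"fingers":10,"delta_pos":[0,0,36],"angular":[0,0,0]},{"fingers":10,"delta_pos":[0,0,39],"angular":[0,0,0]}])

```text
clock: 7.6
tool_pos: [0.5004, 0.1993, 0.1554]
orientation: [-180.0, -0.1, -14.9]
force: [-2.7, -1.2, 6.9]
opening: 0.0253
gripper_force: 29.9
```

>>> apply_moves(deltas=[{"fingers":10,"delta_pos":[0,0,2],"angular":[0,0,0]},{"fingers":10,"delta_pos":[0,0,4],"angular":[0,0,0]},{"fingers":10,"delta_pos":[0,0,6],"angular":[0,0,0]},{"fingers":10,"delta_pos":[0,0,7],"angular":[0,0,0]},{"fingers":10,"delta_pos":[0,0,7],"angular":[0,0,0]}])

```text
clock: 8.1
tool_pos: [0.5003, 0.1993, 0.1483]
orientation: [-180.0, -0.1, -14.9]
force: [-2.0, 0.3, 3.7]
opening: 0.0255
gripper_force: 29.9
```

>>> apply_moves(deltas=[{"fingers":10,"delta_pos":[0,0,1],"angular":[0,0,0]},{"fingers":10,"delta_pos":[0,0,2],"angular":[0,0,0]},{"fingers":10,"delta_pos":[0,0,3],"angular":[0,0,0]},{"fingers":10,"delta_pos":[0,0,3],"angular":[0,0,0]}])

```text
clock: 8.5
tool_pos: [0.5008, 0.1993, 0.1463]
orientation: [-180.0, -0.1, -14.8]
force: [-2.8, -2.5, 12.1]
opening: 0.0258
gripper_force: 30.0
```

>>> apply_moves(deltas=[{"fingers":10,"delta_pos":[0,0,1],"angular":[0,0,0]},{"fingers":10,"delta_pos":[0,0,2],"angular":[0,0,0]},{"fingers":10,"delta_pos":[0,0,2],"angular":[0,0,0]}])

```text
clock: 8.8
tool_pos: [0.5018, 0.1993, 0.1461]
orientation: [-179.9, -0.2, -14.8]
force: [-5.2, -4.2, 23.3]
opening: 0.0252
gripper_force: 30.0
```

Run:
```python
from h import *
im=snap('side','side3');im2=snap('scene','scene3')
cv2.imwrite('pics/crop3.png',np.hstack([cv2.resize(im[210:350,250:380,::-1],None,fx=3,fy=3,interpolation=2),cv2.resize(im2[90:230,335:465,::-1],None,fx=3,fy=3,interpolation=2)]))
o=ctrl.get_obs();print(o['tool_pos'],o['force'])
```

```text
[0.50183339 0.19932135 0.14608304] [-4.48309251 -4.59682059 22.83874683]
```

View pics/crop3.png

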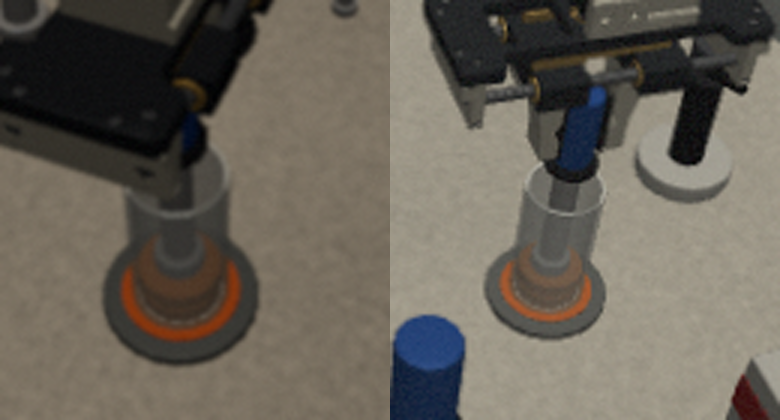

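The crop shows the capsules on the tube's floor, the rod foot on them, and the collar above the rim. The hard stop (23 N at foot ≈ 34 mm) agrees. Unloading the push, then releasing and retreating.

>>> apply_moves(deltas=[{"fingers":10,"delta_pos":[0,0,-2],"angular":[0,0,0]},{"fingers":10,"delta_pos":[0,0,-2],"angular":[0,0,0]},{"fingers":50,"delta_pos":[0,0,-2],"angular":[0,0,0]},{"fingers":50,"delta_pos":[0,0,-2],"angular":[0,0,0]},{"fingers":50,"delta_pos":[0,0,-2],"angular":[0,0,0]},{"fingers":50,"delta_pos":[0,0,-2],"angular":[0,0,0]},{"fingers":50,"delta_pos":[0,0,-2],"angular":[0,0,0]},{"fingers":50,"delta_pos":[0,0,-2],"angular":[0,0,0]}])

```text
clock: 9.7
tool_pos: [0.4999, 0.1992, 0.1444]
orientation: [180.0, 0.0, -14.9]
force: [-0.4, 0.8, -0.3]
opening: 0.0496
gripper_force: 0.0
```

>>> apply_moves(deltas=[{"fingers":50,"delta_pos":[0,0,-10],"angular":[0,0,0]},{"fingers":50,"delta_pos":[0,0,-25],"angular":[0,0,0]},{"fingers":50,"delta_pos":[0,0,-50],"angular":[0,0,0]},{"fingers":50,"delta_pos":[0,0,-80],"angular":[0,0,0]},{"fingers":50,"delta_pos":[0,0,-110],"angular":[0,0,0]},{"fingers":50,"delta_pos":[0,0,-130],"angular":[0,0,0]},{"fingers":50,"delta_pos":[0,0,-140],"angular":[0,0,0]},{"fingers":50,"delta_pos":[0,0,-140],"angular":[0,0,0]}])

```text
clock: 10.5
tool_pos: [0.5004, 0.1996, 0.2861]
orientation: [-179.9, -0.1, -14.9]
force: [-0.4, -0.2, -0.3]
opening: 0.05
gripper_force: 0.0
```

Run:
```python
from h import *
im=snap('side','side4');im2=snap('scene','scene4')
cv2.imwrite('pics/crop4.png',np.hstack([cv2.resize(im[210:350,250:380,::-1],None,fx=3,fy=3,interpolation=2),cv2.resize(im2[90:230,335:465,::-1],None,fx=3,fy=3,interpolation=2)]))
o=ctrl.get_obs();print(o['clock'],o['tool_pos'],o['force'],proj('side4',[.502,.199,.034]),proj('scene4',[.502,.199,.034]))
```

```text
10.6 [0.4995046  0.19905297 0.28371271] [ 0.12393924 -0.83313078 -1.21814918] [309.75831636 296.437492  ] [387.99448349 177.73026436]
```

View pics/crop4.png

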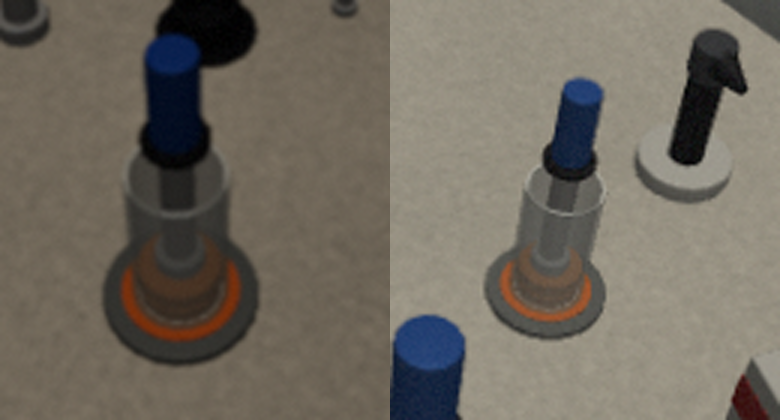

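The rod stands upright in the orange tube, released, with its foot at side pixel (309,296) where predicted. The capsules are on the floor and the gripper is clear.

```bash
python3 -c "
from plant import ctrl;print(ctrl.close_job())"
```

```text
the job is handed in; nothing more can be done
None
```

The job is handed in, with no verdict shown: the orange capsules are pushed home on the tube's floor, the blue-handled rod stands released in that tube, and the arm never went near the green tube.

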